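# Run in a greased wheel hub and park the valve at the pointer

## Robot

A 6-joint arm with a two-finger parallel gripper is mounted at the origin on the work surface. World frame = base frame: x ahead of the robot, y to its left, z up, the work surface at z = 0. Lengths are in m, angles in degrees, forces in N, time in s.
With the tool pointing down it reaches from about 0.25 to 0.725 m from the base axis. Payload 9.7 kg.
Tool frame: the origin (TCP) lies midway between the tips of the shut fingers; the grasp point (between the pads) lies bot.grasp_offset behind it (bot.grasp_offset is the distance from the TCP to the grasp point, in m); x points along the fingers, y is the direction in which the jaws open and shut, and the axes are right-handed (so a half turn about x gives the same grasp; the last joint's range is limited). The gripper opens to 85 mm and grips with 20 to 120 N. Pads are 22 mm wide; open, the fingers measure 114 mm over their backs; the gripper's body (76 mm by 85 mm) begins 54 mm behind the grasp point. The pads swing forward as they close: fully open they stand 13 mm farther back than shut.
Start: joints at [-63.656, 4.979, 10.078, 95.1, 0, 90], TCP at [0.244, -0.493, 0.231] pointing down, gripper open.
Joint ranges: [-179.16, 179.16], [-48.56, 103.87], [-65.8, 70.77], [-126.05, 130.52], [-82.76, 87.17], [-180, 180]. Speed limits (degrees/s): [127.2, 127.2, 147.25, 180, 180, 180].

## Interface

Orientations are given as [roll, pitch, yaw] about the fixed x, y, z axes, in that order (R = Rz(yaw) Ry(pitch) Rx(roll)).
In Python, from workcell import status, camera, bot gives the robot as it stands.
- The arm moves only by the shell command python3 -m jog 'ROWS' [OPENING] [FORCE]. ROWS is text: rows parted by semicolons, each of 4 numbers parted by spaces: the shift along the tool's x, y, z in mm, then the turn about the tool's x in degrees. A call has exactly 8 rows; each row is the pose to reach, as a shift and turn from the pose commanded when the call began, along the tool's axes at that moment; what a row does not reach only later rows make up. A row lasts 1/8 s, in which the tool goes at most 62.5 mm and 10.7 degrees, less where a joint would pass 70% of its speed; a pose out of reach is approached as far as the arm can. A call with a gripper value outside its range is refused whole. OPENING is the opening, from 0 (shut) to 1 (fully open), set as the call begins (- or left out, the last holds). The fingers move at their own pace and stop on an object; FORCE is the grip in N (left out, the last holds). Time passes only in rows, so rows that repeat a pose let the fingers close, or fill a call up. It gives the time, the measured TCP pose, the force and the opening at its end, in the units of the state.
- status.get_obs(): the state, without advancing time (a new reading comes with each control period).
- camera(name): name is "scene" or "top" or "wrist"; returns a dict with "color" (384x512x3 uint8, red, green, blue), "vfov" (degrees; the focal length in pixels is half the picture's height over the tangent of half this angle, whatever the lens; pixels are square), "cx", "cy" (the principal point, pixels), "rvec" (rotation vector, rad) and "tvec" (3), from world to camera coordinates, as OpenCV has them. Camera axes: x right, y down, z forward; pixel columns grow to the right and rows downward; lengths in m; the calibration is good to about 2 mm. A picture is of the moment at which its call begins. There is no depth.
- bot.job_done(): hands the job in, once; it reports no verdict.
The state is a dict: "time": time; "q": joint angles; "qd": joint speeds; "joint_efforts": joint torques, N m; "ee_pos": TCP position; "tcp_rot": TCP orientation; "wrist_force": force on the tool from outside, world axes, zero at the start; "torque": the same for the moment, N m; "opening": finger opening in m.
Only numpy, scipy, OpenCV 4.12 (cv2) and the standard library are available. Lean on these libraries where they do the work, as an engineer would, in place of code of your own. Each camera call takes 0.05 s, during which the arm holds its last target. There are 200 camera calls.

## Task

The hub of the child's bicycle wheel lying on the wheel stand has just been packed with grease: wind its orange handle so that the wheel turns anticlockwise (seen from above) at about 20 turns a minute, and keep the wheel steadily between 18 and 22 turns a minute for a good six seconds without a break. The handle drives the wheel through a soft spring: never let the wheel go faster than 29 turns a minute nor wind the spring more than about 70 degrees either way, and touch the wheel by its handle only. Then bring the wheel to rest with the red valve mark at the yellow pointer so that the pump can go on, let go of the handle, and leave everything else on the shelf where it is.

Things in the scene. Friction and masses are not known exactly. Their poses are not given: they have to be found in the camera images.
- stand: Wheel stand, fixed, turned any way: dark foot plate 150 x 150 x 15 mm with the wheel's upright axle in its middle and a foot arm ending in a yellow pointer (150 to 210 mm from the axle, top 117 mm high). Origin: on the axle at shelf height; z up; x axis from the axle to the pointer.
- wheel (a joint): Wheel angle in rad, growing anticlockwise seen from above, counting on over whole turns; at 0 and every multiple of 2 pi the valve mark is at the pointer. 20 turns a minute are 2.09 rad/s. Inertia of the whole wheel about the axle nominally 0.021 kg m2 (0.015 to 0.027 from wheel to wheel); hub friction about 0.006 N m constant plus 0.0005 N m per rad/s.
- tyre: Rim, spokes and black tyre, turning with the wheel: 300 mm across, tyre 50 mm thick (60 to 110 mm above the shelf), about 1.25 kg. Origin: on the axle, 85 mm above the shelf; its x axis points to the valve.
- valve (a point): The valve mark: a red patch across the top of the tyre, in line with the red valve cap inside the rim. The point lies 125 mm from the axle, 110 mm above the shelf, and turns with the wheel.
- pointer (a point): The point over which the valve mark must stop: 125 mm from the axle, 110 mm above the shelf, right in front of the yellow pointer's tip. Fixed to the stand.
- handle (a joint): Twist of the handle against the wheel in rad: 0 with the spring slack, positive with the handle ahead anticlockwise (it then drives the wheel anticlockwise). Torsion spring in the blue coupling: 0.018 N m/rad, damping 0.001 N m s/rad, hard stops at +-1.6; keep within +-1.2. Seen from the axle, the knob's direction is the pointer's + pi + wheel angle + twist: away from the valve when slack.
- knob (a point): Middle of the orange knob on the handle's arm: an upright cylinder 34 mm across, 50 mm tall (151 to 201 mm above the shelf), free to turn about its own upright axis, so a gripper holding it need not turn with it. The point is on the knob's axis, 178 mm above the shelf, 70 mm from the wheel's axle. The steel arm under it reaches up to 149 mm.
- tin: Stainless steel tin with a screw lid, 88 mm across, 109 mm tall, standing. Bystander. Origin: centre of its underside.
- jar: Glass jar of bolts with a brass lid, 64 mm across, 72 mm tall, standing. Bystander. Origin: centre of its underside.
- lockring_tool: Black cassette lockring tool, 36 mm across, 36 mm tall, standing. Bystander. Origin: centre of its underside.
- pump: Grey aluminium mini pump, lying, 195 mm long along its x axis, 28 mm high. Bystander. Origin: centre of its underside.
- lever1: Orange plastic tyre lever, lying, 116 mm long along its x axis, 17 mm wide, 8 mm thick. Bystander. Origin: its underside, near the middle.
- lever2: The other orange tyre lever, the same.

How it is judged:
By the outcome, as a careful person would: the job done as asked, in the order asked, and still so for the second after the job is handed in, with the robot touching nothing.
It also fails if it takes over 64 s, if anything falls off the work surface, if the arm or the gripper's body presses on something with over 40 N, if the wrist force passes 120 N, or if a joint passes its speed limit or range.

## Working session

There is one attempt and no reset: what is moved stays moved. The work goes in short steps, Python scripts to look and compute and a shell command to move; the robot and the scene stay as the last step left them, time stands still between calls to the robot, and variables do not carry over. Pictures are saved under pics/ and viewed, about 8 in all and at most 12, crops included, and the job is handed in when it is done.

```bash
mkdir -p pics; ls; python3 - <<'E'
from workcell import status,camera,bot
import cv2,numpy as np
print(status.get_obs(), bot.grasp_offset)
a=[]
for n in("scene","top"):
    c=camera(n);cv2.imwrite(f"pics/{n}0.png",c["color"][:,:,::-1]); a.append(c["color"]);print(n,c["vfov"],c["cx"],c["cy"],c["rvec"],c["tvec"])
E
```

```text
pics
{'time': 0.0, 'q': array([-6.36555212e+01,  5.01067156e+00,  1.00328059e+01,  9.50993054e+01,
       -1.07412878e-03,  9.00012360e+01]), 'qd': array([-0.02647427, -0.00674704,  0.06588203,  0.0483403 , -0.04949355,
       -0.05122032]), 'joint_efforts': array([-3.05121837e-03, -5.20387888e+01,  4.64806867e+01,  1.61532999e-02,
       -3.28179954e-05, -7.75123699e-07]), 'ee_pos': array([ 0.24396142, -0.49266725,  0.23057242]), 'tcp_rot': array([-89.20132718,  89.92282148, 117.14191637]), 'wrist_force': array([ 0.16917137, -0.34193425, -0.40654487]), 'torque': array([0.01887941, 0.03731171, 0.0304894 ]), 'opening': 0.0853961691386304} 0.0187
scene 49.700022772235315 254.8512675941463 196.97569786466335 [ 1.6763942   1.96413319 -0.74013572] [ 0.11004301 -0.28536154  1.6828912 ]
top 52.247333638668515 259.01216985144515 191.59373011597913 [ 2.17603821 -2.17704513  0.12677309] [-0.05358899  0.49515954  1.23645691]
```

View pics/top0.png

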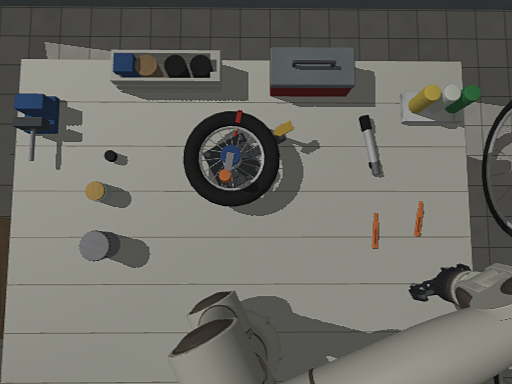

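View pics/scene0.png

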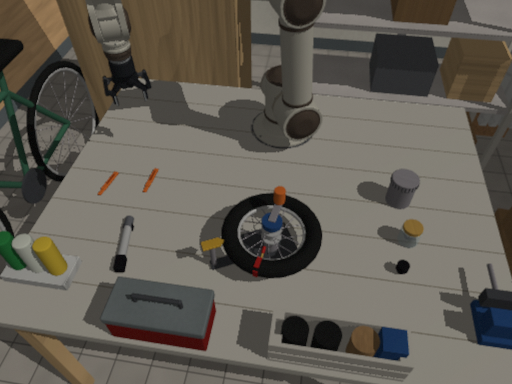

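```bash
cat > h.py <<'E'
import numpy as np,cv2
from workcell import status,camera,bot
def KP(c):
    H=c["color"].shape[0];f=H/2/np.tan(np.radians(c["vfov"])/2)
    return np.array([[f,0,c["cx"]],[0,f,c["cy"]],[0,0,1]]),cv2.Rodrigues(np.array(c["rvec"],float))[0],np.array(c["tvec"],float)
def ray(c,uv,z):
    K,R,t=KP(c);d=R.T@np.linalg.solve(K,[uv[0],uv[1],1]);o=-R.T@t
    return (o+d*(z-o[2])/d[2])[:2]
def proj(c,P):
    K,R,t=KP(c);q=(np.atleast_2d(P)@R.T+t)@K.T;return q[:,:2]/q[:,2:]
def blobs(c,kind,amin=6):
    hsv=cv2.cvtColor(c["color"],cv2.COLOR_RGB2HSV);h,s,v=[hsv[...,i].astype(int) for i in range(3)]
    m={"red":((h<5)|(h>174))&(s>170)&(v>70),"orange":(h>=6)&(h<=14)&(s>170)&(v>90),"yellow":(h>=17)&(h<=28)&(s>140)&(v>120)}[kind]
    n,l,st,ce=cv2.connectedComponentsWithStats(m.astype(np.uint8))
    return [(ce[i].round(1),int(st[i,4])) for i in range(1,n) if st[i,4]>=amin]
E
python3 - <<'E'
from h import *
out=[]
for n,(x0,y0,x1,y1) in dict(top=(175,95,305,225),scene=(195,175,330,310)).items():
    c=camera(n)
    for k,z in(("red",.11),("orange",.178),("yellow",.117)):
        for p,a in blobs(c,k):
            if x0<p[0]<x1 and y0<p[1]<y1: print(n,k,p,a,ray(c,p,z).round(4))
    out.append(cv2.resize(c["color"][y0:y1,x0:x1,::-1],(400,400),interpolation=cv2.INTER_CUBIC))
cv2.imwrite("pics/crop.png",np.hstack(out))
E
```

```text
top red [238.1 116.8] 56 [0.7168 0.0113]
top red [235.3 132.9] 10 [0.6665 0.0196]
top orange [224.6 174.9] 101 [0.5273 0.0462]
top yellow [283.1 128.4] 157 [ 0.679  -0.1259]
scene red [263.3 249.1] 21 [0.6728 0.0213]
scene red [257.4 262. ] 56 [0.717  0.0115]
scene red [254.4 271.1] 9 [0.7465 0.008 ]
scene orange [280.3 194.6] 134 [0.5232 0.0485]
scene yellow [211.5 243.6] 164 [ 0.6818 -0.1247]
```

View pics/crop.png

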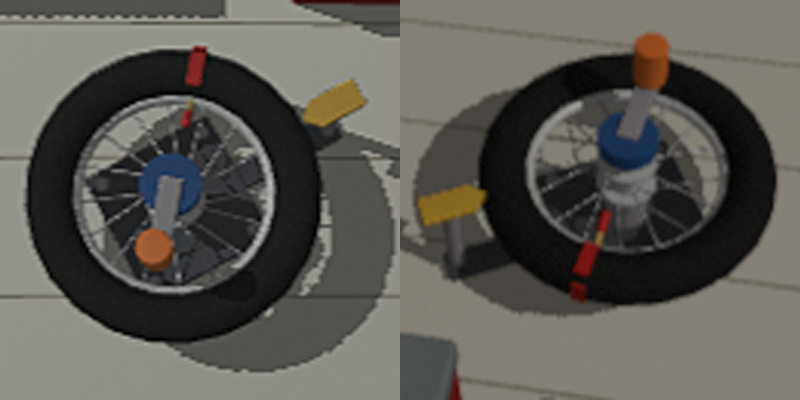

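```bash
cat >> h.py <<'E'
from scipy.spatial.transform import Rotation as Ro
AX=np.array([.594,.0345]);PSI=np.radians(-61.7)
def Rt(o): return Ro.from_euler("xyz",o["tcp_rot"],degrees=True).as_matrix()
E
python3 - <<'E'
from h import *
o=status.get_obs();R=Rt(o);print(R.round(4))
print((R.T@(np.array([.525,.0475,.231])-o["ee_pos"])*1000).round(1))
E
```

```text
[[-4.000e-04  4.437e-01 -8.962e-01]
 [ 8.000e-04 -8.962e-01 -4.437e-01]
 [-1.000e+00 -8.000e-04  0.000e+00]]
[ 1.000e-01 -3.595e+02 -4.916e+02]
```

```bash
python3 -m jog '0 -15 -20 -5; 0 -46 -62 -14; 0 -81 -111 -24; 0 -117 -160 -34; 0 -153 -209 -44; 0 -189 -258 -54; 0 -225 -307 -62; 0 -260 -356 -63.7' 1 25; python3 - <<'E'
from h import *
o=status.get_obs();R=Rt(o);print(R.round(3),o['q'].round(1))
print((R.T@(np.array([.525,.0475,.231])-o["ee_pos"])*1000).round(1))
E
```

```text
time: 1.2
ee_pos: [0.4483, -0.1, 0.2314]
tcp_rot: [73.4, 90.0, -16.4]
wrist_force: [0.7, -0.6, 0.1]
opening: 0.0855
[[ 0.001  1.     0.003]
 [-0.     0.003 -1.   ]
 [-1.     0.001  0.   ]] [-12.6  -7.4  -2.1  95.3  -0.   77.2]
[   0.4   77.2 -147.2]
```

```bash
python3 -m jog '0 12 -23; 0 28 -53; 0 45 -85; 0 60 -115; 0 71 -136; 0 77 -147; 0 77 -147; 0 77 -147' 2>&1 | head -3; python3 -m jog '0 0 0 0' >/dev/null 2>&1; python3 - <<'E'
from h import *
print(status.get_obs()['ee_pos'])
c=camera("wrist");cv2.imwrite("pics/w1.png",c["color"][:,:,::-1])
for k,z in(("orange",.201),("red",.11)):
    for p,a in blobs(c,k,30): print(k,p,a,ray(c,p,z).round(4))
for n in("scene","top"):
    c=camera(n)
    for k,z in(("red",.11),("orange",.178),("yellow",.117)):
        for p,a in blobs(c,k):
            q=ray(c,p,z)
            if np.linalg.norm(q-AX)<.22: print(n,k,p,a,q.round(4))
E
```

```text
invalid input
[ 0.44825024 -0.09995747  0.23140088]
scene red [263.3 249.1] 21 [0.6728 0.0213]
scene red [257.4 262.1] 57 [0.7173 0.0116]
scene red [254.5 272.3] 16 [0.7501 0.0088]
scene orange [280.3 194.7] 135 [0.5235 0.0485]
scene yellow [211.4 243.6] 169 [ 0.6819 -0.125 ]
top red [238.1 116.8] 54 [0.7168 0.0113]
top red [235.3 132.9] 10 [0.6665 0.0196]
top orange [224.6 174.9] 101 [0.5273 0.0462]
top yellow [283.1 128.4] 157 [ 0.679  -0.1259]
```

View pics/w1.png

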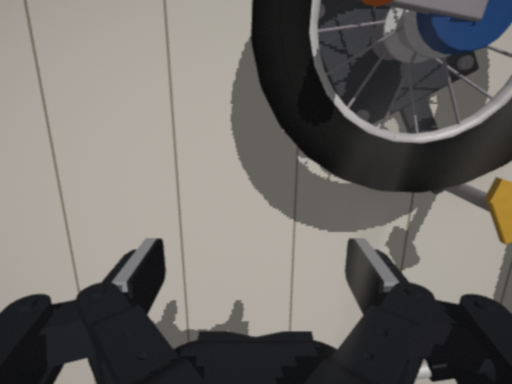

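```bash
python3 -m jog '0 12 -23 0; 0 28 -53 0; 0 45 -85 0; 0 60 -115 0; 0 71 -136 0; 0 77 -147 0; 0 77 -147 0; 0 77 -147 0' ; python3 - <<'E'
from h import *
print(status.get_obs()['ee_pos'])
c=camera("wrist");cv2.imwrite("pics/w2.png",c["color"][:,:,::-1])
for k,z in(("orange",.201),("red",.11)):
    for p,a in blobs(c,k,30): print(k,p,a,ray(c,p,z).round(4))
E
```

```text
time: 2.35
ee_pos: [0.5243, 0.0442, 0.2314]
tcp_rot: [-14.4, 90.0, -104.4]
wrist_force: [0.1, -0.0, 0.7]
opening: 0.0853
[0.52433452 0.04418791 0.23139805]
orange [255.1 210.1] 2794 [0.5259 0.0502]
red [407.7 203.5] 123 [0.6645 0.0222]
red [464.1 215.5] 516 [0.7179 0.0105]
red [493.3 279.2] 1628 [ 0.7596 -0.0564]
red [451.1 380. ] 44 [ 0.7412 -0.183 ]
```

View pics/w2.png

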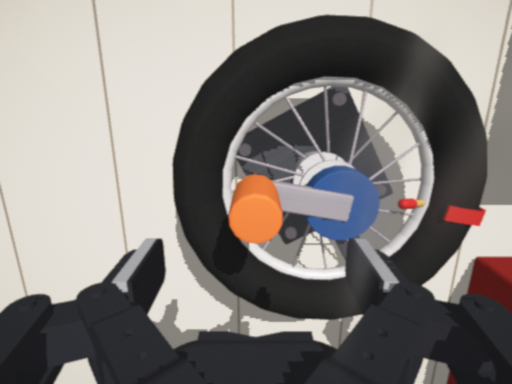

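```bash
python3 - <<'E'
from h import *
print(status.get_obs()['ee_pos'],status.get_obs()['time'])
c=camera("wrist");im=c["color"]
P=np.array([ray(c,p,.085) for p in [(173,165),(487,165),(333,15),(330,319)]]);print(P.round(4),(P[0]+P[1])/2,(P[2]+P[3])/2)
print('knob',ray(c,(256,222),.201),ray(c,(464.5,215.5),.11))
# tyre fit: model circle vs dark mask
g=im.max(2)<45
m=g.astype(np.uint8);n,l,st,ce=cv2.connectedComponentsWithStats(m)
i=l[60,330];m=(l==i).astype(np.uint8);cs,_=cv2.findContours(m,cv2.RETR_EXTERNAL,cv2.CHAIN_APPROX_NONE)
pts=max(cs,key=len)[:,0,:];pts=pts[(pts[:,1]<200)]
W=np.array([ray(c,p,.085) for p in pts]);
from scipy.optimize import least_squares
r=least_squares(lambda x:np.hypot(*(W-x[:2]).T)-x[2],[.594,.034,.15],loss="soft_l1",f_scale=.002);print(r.x,len(W),r.cost)
E
```

```text
[0.52434732 0.04420621 0.23145797] 2.4
[[ 0.4472  0.0521]
 [ 0.7482  0.0525]
 [ 0.5912  0.181 ]
 [ 0.6101 -0.1241]] [0.59767138 0.05231253] [0.60062392 0.02847939]
knob [0.52641966 0.04252861] [0.71841058 0.01053719]
[0.57597137 0.05917576 0.11472444] 618 0.02042402585514435
```

```bash
cat >> h.py <<'E'
def hullc(c,k):
    a=np.linspace(0,2*np.pi,60);P=np.array([[k[0]+.017*np.cos(t),k[1]+.017*np.sin(t),z] for t in a for z in(.151,.201)])
    h=cv2.convexHull(proj(c,P).astype(np.float32));M=cv2.moments(h);return np.array([M["m10"],M["m01"]])/M["m00"]
E
python3 - <<'E'
from h import *
from scipy.optimize import least_squares
vs=[]
for n in("wrist","top","scene"):
    c=camera(n)
    b=[p for p,a in blobs(c,"orange",60) if np.linalg.norm(ray(c,p,.178)-[.525,.047])<.03]
    v=[p for p,a in blobs(c,"red",30) if np.linalg.norm(ray(c,p,.11)-[.717,.011])<.02]
    y=[p for p,a in blobs(c,"yellow",60) if np.linalg.norm(ray(c,p,.117)-[.68,-.125])<.03]
    print(n,b,v,y, [ray(c,p,.117).round(4) for p in y])
    if b: print(' knob',least_squares(lambda k:hullc(c,k)-b[0],[.525,.047]).x.round(4))
    if v: print(' valve',ray(c,v[0],.11).round(4))
E
```

```text
wrist [array([255.1, 210.2])] [array([463.9, 215.6])] [] []
 knob [0.5259 0.044 ]
 valve [0.718  0.0105]
top [] [] [array([283.1, 128.5])] [array([ 0.6787, -0.1259])]
scene [array([280.9, 196.9])] [array([257.4, 262.1])] [array([211.5, 243.6])] [array([ 0.6818, -0.1247])]
 knob [0.5304 0.0511]
 valve [0.7173 0.0116]
```

```bash
python3 -m jog '8 1.5 0 0; 22 1.5 0 0; 37 1.5 0 0; 51 1.5 0 0; 62 1.5 0 0; 68 1.5 0 0; 68 1.5 0 0; 68 1.5 0 0' 1; python3 -m jog '0 0 0 0; 0 0 0 0; 0 0 0 0; 0 0 0 0; 0 0 0 0; 0 0 0 0; 0 0 0 0; 0 0 0 0' 0 30;  python3 - <<'E'
from h import *
o=status.get_obs();print(o['time'],o['ee_pos'],o['wrist_force'],o['opening'])
for n in("wrist","top","scene"):
    c=camera(n)
    for k,z in(("red",.11),("orange",.178)):
        for p,a in blobs(c,k,20):
            q=ray(c,p,z)
            if np.linalg.norm(q-AX)<.2: print(n,k,p,a,q.round(4))
E
```

```text
time: 3.6
ee_pos: [0.5263, 0.0452, 0.1638]
tcp_rot: [93.7, 90.0, 3.7]
wrist_force: [0.1, 1.0, -0.2]
opening: 0.0853
time: 4.6
ee_pos: [0.5258, 0.0453, 0.1635]
tcp_rot: [-122.9, 90.0, 147.2]
wrist_force: [-5.8, 2.0, 4.8]
opening: 0.0332
4.6 [0.52580919 0.04527129 0.16349903] [-5.78149542  2.00672891  4.80279161] 0.033198949316968825
wrist red [450.6 236.4] 190 [0.6635 0.0234]
wrist red [505.  251.1] 268 [0.7039 0.0121]
wrist red [507.4 335.2] 326 [ 0.7226 -0.0601]
wrist orange [254.5 257. ] 7129 [0.5271 0.0452]
top red [238.5 116. ] 45 [0.7193 0.01  ]
scene red [263.3 249.1] 21 [0.6728 0.0213]
scene red [257.4 262.1] 57 [0.7173 0.0116]
scene orange [284.7 197.4] 47 [0.5319 0.0623]
```

```bash
sed -i 's/^AX=.*/AX=np.array([.5948,.0323]);PSI=np.radians(-61.6)/' h.py
cat > step.py <<'E'
import sys,json,os
from h import *
from scipy.optimize import least_squares
W0=2.09;TA=7.;TD=7.;TR=1.5;END=6*2*np.pi;DT=.01;CAMS=("scene","top","wrist");GAP=.05*len(CAMS)
wrap=lambda a:(a+np.pi)%(2*np.pi)-np.pi
hang=lambda p:np.arctan2(p[1]-AX[1],p[0]-AX[0])-PSI-np.pi
L=json.load(open("log.json")) if os.path.exists("log.json") else None
o=status.get_obs();t=o["time"]
if L is None:
    th=wrap(hang(o["ee_pos"]));L=dict(t0=t,th0=.90,T=[t],H=[th],M=[],xy=list(o["ee_pos"][:2]),p=[1.17,.33,0.,.05])
L["T"].append(t);L["H"].append(L["H"][-1])
# --- model
def sim(T,H,t0,s,p,t1):
    J,f,_,lag=p;n=int(round((t1-t0)/DT));tt=t0+DT*np.arange(n+1);h=np.interp(tt-lag,T,H);hd=np.gradient(h,DT);th,w=s;out=np.empty((n+1,3))
    for i in range(n+1):
        tw=h[i]-th;out[i]=th,w,tw
        w+=DT*(tw+.056*(hd[i]-w)-f*np.tanh(w/.02)-.028*w)/J;th+=DT*w
    return tt,out
# --- look
pred=None
if t>L["t0"]+.5: tt,S=sim(L["T"],L["H"],L["t0"],(L["th0"]+L["p"][2],0),L["p"],t+.3)
for n in CAMS:
    s=status.get_obs();c=camera(n);g=np.interp(s["time"],tt,S[:,0]) if t>L["t0"]+.5 else L["th0"]
    he=hang(s["ee_pos"]);he=L["H"][-1]+wrap(he-L["H"][-1])
    msg=[n,round(s["time"],2),"h-cmd %.3f"%(he-L["H"][-1])]
    for p,a in blobs(c,"red",15):
        q=ray(c,p,.11)-AX
        if abs(np.hypot(*q)-.125)<.01 and 12<p[0]<499 and 12<p[1]<371:
            th=g+wrap(np.arctan2(q[1],q[0])-PSI-g);ok=abs(th-g)<.6;msg.append((round(th,3),"pred %.3f"%g,"r %.3f"%np.hypot(*q),a))
            if ok: L["M"].append((s["time"],th))
    print(*msg)
print("force",o["wrist_force"].round(1),"pos",o["ee_pos"].round(4))
t=status.get_obs()["time"];L["T"].append(t);L["H"].append(L["H"][-1])
# --- identify
M=np.array(L["M"]);pr=np.array([1.17,.33,0,.05]);sg=np.array([.25,.12,.02,.01])
def res(p):
    tt,S=sim(L["T"],L["H"],L["t0"],(L["th0"]+p[2],0),p,t+.02);return np.r_[(np.interp(M[:,0],tt,S[:,0])-M[:,1])/.02,(p-pr)/sg]
r=least_squares(res,L["p"],diff_step=1e-3,loss="soft_l1");L["p"]=list(r.x)
tt,S=sim(L["T"],L["H"],L["t0"],(L["th0"]+r.x[2],0),r.x,t);th,w,tw=S[-1]
k=S[:,1]*30/np.pi
print("p",r.x.round(3),"state th %.3f w %.3f (%.1f rpm) tw %.3f"%(th,w,w*30/np.pi,tw),"max rpm %.1f tw %.2f..%.2f"%(k.max(),S[:,2].min(),S[:,2].max()),"left %.2f"%(END-th),"time in band %.2f"%(DT*((k>18.3)&(k<21.7)).sum()),"rms",(r.fun[:len(M)]*.02)[-3:].round(3))
# --- reference
def ramp(u,T):
    a=1/(T-TR);g=np.linspace(0,T,701);A=a*np.clip(np.minimum(g/TR,(T-g)/TR),0,1);V=np.cumsum(A)*(g[1]);X=np.cumsum(V)*g[1];return np.interp(u,g,V/V[-1]),np.where(u>T,T/2+u-T,np.interp(u,g,X*(T/2)/X[-1]))
TS=(END-L["th0"])/W0-TA/2-TD/2
def ref(u):
    v,x=ramp(u,TA);u2=u-TA-TS;v2,x2=ramp(np.clip(TD-u2,0,TD),TD)
    return np.where(u2<0,W0*v,W0*v2),np.where(u2<0,L["th0"]+W0*x,END-W0*x2)
# --- plan 3 calls
NR=24;tr=[t];
for i in range(NR):
    tr.append(tr[-1]+.125)
    if i%8==7: tr.append(tr[-1]+GAP)
def tl(d):
    h=[L["H"][-1]]
    for i in range(NR):
        h.append(h[-1]+d[i])
        if i%8==7:h.append(h[-1])
    return np.array(h)
def cost(d):
    tt,S=sim(L["T"]+tr[1:],list(L["H"])+list(tl(d)[1:]),t,(th,w),r.x,tr[-1]);v,x=ref(tt-L["t0"]-.6)
    j=slice(0,None,5);return np.r_[4*(S[j,1]-v[j]),1.0*(S[j,0]-x[j]),6*np.diff(np.r_[d[0],d]),20*np.clip(abs(S[j,2])-.95,0,9),10*np.clip(-d,0,9)]
q=least_squares(cost,np.full(NR,max(w,.3)*.13),diff_step=1e-4,max_nfev=15);hh=np.array([L["H"][-1]+q.x[:i+1].sum() for i in range(8)])
v,x=ref(np.array([t-L["t0"]-.6]));print("ref v %.2f x %.2f"%(v[0],x[0]))
P=AX+.07*np.c_[np.cos(hh+PSI+np.pi),np.sin(hh+PSI+np.pi)];D=(1000*(P-L["xy"])).round()
print("; ".join("0 %d %d 0"%(a,-b) for a,b in D))
P=np.array(L["xy"])+D/1000;hp=L["H"][-1]
for i,pp in enumerate(P):
    hp+=wrap(hang(pp)-hp);L["T"].append(t+.125*(i+1));L["H"].append(float(hp))
tt,S=sim(L["T"],L["H"],t,(th,w),r.x,t+1);print("pred end rpm %.1f tw %.2f maxtw %.2f"%(S[-1,1]*30/np.pi,S[-1,2],abs(S[:,2]).max()))
L["xy"]=list(P[-1]);json.dump(L,open("log.json","w"),default=float)
E
time python3 step.py
```

```text
scene 4.75 h-cmd 0.000 (np.float64(0.908), 'pred 0.900', 'r 0.124', 57)
top 4.8 h-cmd -0.000 (np.float64(0.898), 'pred 0.900', 'r 0.127', 45)
wrist 4.85 h-cmd -0.000
force [-5.3  1.7  5.1] pos [0.5258 0.0453 0.1635]
p [1.17  0.33  0.002 0.05 ] state th 0.902 w -0.001 (-0.0 rpm) tw -0.012 max rpm 0.0 tw -0.01..-0.01 left 36.80 time in band 0.00 rms [-0.006  0.004]
ref v 0.00 x 0.90
0 0 3 0; 0 -1 7 0; 0 -1 10 0; 0 -1 15 0; 0 -1 19 0; 0 0 25 0; 0 1 30 0; 0 3 36 0
pred end rpm 0.4 tw 0.46 maxtw 0.46
real	0m5.691s
user	0m2.169s
sys	0m0.327s
```

```bash
python3 -m jog '0 0 3 0; 0 -1 7 0; 0 -1 10 0; 0 -1 15 0; 0 -1 19 0; 0 0 25 0; 0 1 30 0; 0 3 36 0' && python3 step.py
```

```text
time: 5.9
ee_pos: [0.5267, 0.0082, 0.1635]
tcp_rot: [-69.4, 89.7, -159.4]
wrist_force: [-18.5, -5.8, 10.0]
opening: 0.0335
scene 5.9 h-cmd 0.004 (np.float64(0.908), 'pred 0.916', 'r 0.124', 58)
top 5.95 h-cmd 0.014
wrist 6.0 h-cmd 0.011
force [-18.5  -5.8  10. ] pos [0.5267 0.0082 0.1635]
p [1.174 0.339 0.    0.05 ] state th 0.922 w 0.065 (0.6 rpm) tw 0.489 max rpm 0.6 tw -0.01..0.49 left 36.78 time in band 0.00 rms [-0.008  0.002  0.006]
ref v 0.06 x 0.92
0 2 5 0; 0 4 10 0; 0 7 14 0; 0 9 18 0; 0 12 22 0; 0 15 25 0; 0 18 28 0; 0 22 31 0
pred end rpm 3.5 tw 0.82 maxtw 0.82
```

```bash
sed -i 's/^AX=.*/AX=np.array([.5926,.0323]);PSI=np.radians(-61.8)/' h.py
python3 -c "
import json;L=json.load(open('log.json'));L['xy'][0]-=.002;json.dump(L,open('log.json','w'))"
python3 -m jog '0 1 5 0; 0 3 10 0; 0 5 14 0; 0 7 18 0; 0 10 22 0; 0 13 25 0; 0 16 28 0; 0 20 31 0' && python3 step.py
```

```text
time: 7.05
ee_pos: [0.5476, -0.0244, 0.1636]
tcp_rot: [-29.8, 89.7, -119.9]
wrist_force: [-12.2, -14.3, 8.7]
opening: 0.0335
scene 7.05 h-cmd 0.016 (np.float64(1.083), 'pred 1.113', 'r 0.127', 60)
top 7.1 h-cmd 0.024
wrist 7.15 h-cmd 0.022
force [-12.2 -14.3   8.7] pos [ 0.5476 -0.0244  0.1636]
p [1.202 0.378 0.    0.05 ] state th 1.138 w 0.381 (3.6 rpm) tw 0.824 max rpm 3.6 tw -0.01..0.86 left 36.56 time in band 0.00 rms [0.002 0.005 0.002]
ref v 0.42 x 1.17
0 6 5 0; 0 13 9 0; 0 19 11 0; 0 24 13 0; 0 29 14 0; 0 34 15 0; 0 40 16 0; 0 48 16 0
pred end rpm 7.8 tw 0.93 maxtw 0.95
```

```bash
sed -i 's/^AX=.*/AX=np.array([.5935,.0300]);PSI=np.radians(-61.3)/' h.py
python3 -c "
import json;L=json.load(open('log.json'));L['xy'][0]+=.001;L['xy'][1]-=.002;json.dump(L,open('log.json','w'))"
python3 -m jog '0 6 6 0; 0 13 11 0; 0 20 13 0; 0 25 15 0; 0 30 16 0; 0 35 17 0; 0 41 18 0; 0 49 18 0' && python3 step.py
```

```text
time: 8.2
ee_pos: [0.5989, -0.0419, 0.1636]
tcp_rot: [23.0, 89.8, -67.1]
wrist_force: [0.4, -7.7, 3.2]
opening: 0.0336
scene 8.2 h-cmd 0.007 (np.float64(1.812), 'pred 1.735', 'r 0.128', 59)
top 8.25 h-cmd 0.019 (np.float64(1.858), 'pred 1.777', 'r 0.128', 57)
wrist 8.3 h-cmd 0.015
force [ 0.4 -7.7  3.2] pos [ 0.5989 -0.0419  0.1636]
p [ 1.025e+00  3.870e-01 -1.000e-03  5.000e-02] state th 1.946 w 0.932 (8.9 rpm) tw 0.763 max rpm 8.9 tw -0.01..0.91 left 35.75 time in band 0.00 rms [ 0.017 -0.002 -0.003]
ref v 0.86 x 1.90
0 6 0 0; 0 12 -2 0; 0 21 -5 0; 0 31 -10 0; 0 42 -17 0; 0 51 -27 0; 0 59 -40 0; 0 64 -54 0
pred end rpm 11.8 tw 0.89 maxtw 0.89
```

```bash
sed -i 's/^AX=.*/AX=np.array([.594,.029]);PSI=np.radians(-61.5);AV=np.array([.595,.0323])/' h.py; sed -i 's/q=ray(c,p,.11)-AX/q=ray(c,p,.11)-AV/' step.py
python3 -c "
import json;L=json.load(open('log.json'));L['xy'][1]-=.001;json.dump(L,open('log.json','w'))"
python3 -m jog '0 6 0 0; 0 12 -1 0; 0 21 -4 0; 0 31 -9 0; 0 42 -16 0; 0 51 -26 0; 0 59 -39 0; 0 64 -53 0' && python3 step.py
```

```text
time: 9.35
ee_pos: [0.6624, 0.0147, 0.1634]
tcp_rot: [-143.8, 90.0, 126.3]
wrist_force: [-4.8, 0.4, 6.7]
opening: 0.0333
scene 9.35 h-cmd 0.023 (np.float64(3.093), 'pred 3.011', 'r 0.127', 49)
top 9.4 h-cmd 0.047 (np.float64(3.155), 'pred 3.073', 'r 0.134', 27)
wrist 9.45 h-cmd 0.037 (np.float64(3.232), 'pred 3.137', 'r 0.117', 1097)
force [-4.8  0.4  6.7] pos [0.6624 0.0147 0.1634]
p [0.767 0.458 0.001 0.046] state th 3.265 w 1.275 (12.2 rpm) tw 0.720 max rpm 12.2 tw -0.01..0.90 left 34.43 time in band 0.00 rms [-0.016 -0.016 -0.031]
ref v 1.29 x 3.14
0 2 -15 0; 0 1 -30 0; 0 -4 -44 0; 0 -11 -56 0; 0 -20 -67 0; 0 -32 -76 0; 0 -47 -83 0; 0 -64 -86 0
pred end rpm 16.1 tw 0.92 maxtw 0.92
```

```bash
sed -i 's/J,f,_,lag=p;/J,f,_,lag,ho=p;/; s/tw=h\[i\]-th;/tw=h[i]-th+ho;/; s/pr=np.array.*/pr=np.array([1.17,.36,0,.05,0]);sg=np.array([.2,.08,.02,.01,.06])/' step.py
python3 -c "
import json;L=json.load(open('log.json'));L['p']=[1.0,.4,0,.05,.03];json.dump(L,open('log.json','w'))"
python3 -m jog '0 2 -15 0; 0 1 -30 0; 0 -4 -44 0; 0 -11 -56 0; 0 -20 -67 0; 0 -32 -76 0; 0 -47 -83 0; 0 -64 -86 0' && python3 step.py
```

```text
time: 10.5
ee_pos: [0.5971, 0.0983, 0.1633]
tcp_rot: [-11.7, 89.7, -101.7]
wrist_force: [-0.0, -17.3, 6.7]
opening: 0.0333
scene 10.5 h-cmd 0.009 (np.float64(4.89), 'pred 4.715', 'r 0.131', 21)
top 10.55 h-cmd 0.030 (np.float64(4.957), 'pred 4.800', 'r 0.129', 42)
wrist 10.6 h-cmd 0.017
force [ -0.  -17.3   6.7] pos [0.5971 0.0983 0.1633]
p [ 0.837  0.449  0.005 -0.059 -0.052] state th 5.126 w 1.807 (17.3 rpm) tw 0.554 max rpm 17.3 tw -0.07..0.93 left 32.57 time in band 0.00 rms [-0.01  -0.034 -0.012]
ref v 1.73 x 4.88
0 -12 1 0; 0 -26 4 0; 0 -41 11 0; 0 -55 23 0; 0 -66 39 0; 0 -73 58 0; 0 -73 79 0; 0 -68 99 0
pred end rpm 19.3 tw 0.71 maxtw 0.83
```

```bash
sed -i 's/^AX=.*/AX=np.array([.5938,.0276]);PSI=np.radians(-61.5);AV=np.array([.595,.0318])/' h.py; sed -i 's/pr=np.array.*/pr=np.array([1.05,.36,0,.0,0]);sg=np.array([.2,.08,.02,.03,.06])/' step.py
python3 -c "
import json;L=json.load(open('log.json'));L['xy'][1]-=.001;json.dump(L,open('log.json','w'))"
python3 -m jog '0 -12 2 0; 0 -26 5 0; 0 -41 12 0; 0 -55 24 0; 0 -66 40 0; 0 -73 59 0; 0 -73 80 0; 0 -68 100 0' && python3 step.py
```

```text
time: 11.65
ee_pos: [0.5294, -0.0012, 0.1635]
tcp_rot: [-101.2, 89.9, 168.9]
wrist_force: [5.7, 2.1, 1.5]
opening: 0.0331
scene 11.65 h-cmd 0.000 (np.float64(7.038), 'pred 7.020', 'r 0.124', 56)
top 11.7 h-cmd 0.030
wrist 11.75 h-cmd 0.016
force [5.7 2.1 1.5] pos [ 0.5294 -0.0012  0.1635]
p [ 0.84   0.458  0.002 -0.072 -0.053] state th 7.344 w 2.007 (19.2 rpm) tw 0.380 max rpm 19.3 tw -0.07..0.94 left 30.35 time in band 0.51 rms [-0.021  0.002  0.004]
ref v 2.05 x 7.08
0 10 16 0; 0 24 29 0; 0 40 37 0; 0 57 41 0; 0 76 41 0; 0 94 35 0; 0 111 24 0; 0 124 7 0
pred end rpm 20.0 tw 0.53 maxtw 0.67
```

```bash
python3 -m jog '0 10 16 0; 0 24 29 0; 0 40 37 0; 0 57 41 0; 0 76 41 0; 0 94 35 0; 0 111 24 0; 0 124 7 0' && python3 step.py
```

```text
time: 12.8
ee_pos: [0.6547, -0.0069, 0.1634]
tcp_rot: [-153.8, 89.9, 116.2]
wrist_force: [-6.5, 2.9, 8.3]
opening: 0.0333
scene 12.8 h-cmd 0.017 (np.float64(9.385), 'pred 9.399', 'r 0.127', 51)
top 12.85 h-cmd 0.051 (np.float64(9.487), 'pred 9.504', 'r 0.126', 54)
wrist 12.9 h-cmd 0.036
force [-6.5  2.9  8.3] pos [ 0.6547 -0.0069  0.1634]
p [ 0.815  0.469  0.003 -0.072 -0.053] state th 9.696 w 2.043 (19.5 rpm) tw 0.217 max rpm 20.0 tw -0.07..0.95 left 28.00 time in band 1.63 rms [-0.001  0.001  0.003]
ref v 2.09 x 9.47
0 8 -21 0; 0 10 -42 0; 0 5 -62 0; 0 -6 -79 0; 0 -20 -93 0; 0 -38 -102 0; 0 -58 -105 0; 0 -79 -103 0
pred end rpm 20.0 tw 0.54 maxtw 0.69
```

```bash
sed -i 's/CAMS=("scene","top","wrist")/CAMS=("scene","top")/' step.py; python3 -m jog '0 8 -21 0; 0 10 -42 0; 0 5 -62 0; 0 -6 -79 0; 0 -20 -93 0; 0 -38 -102 0; 0 -58 -105 0; 0 -79 -103 0' && python3 step.py
```

```text
time: 13.95
ee_pos: [0.575, 0.0957, 0.1633]
tcp_rot: [27.4, 89.9, -62.6]
wrist_force: [2.2, -11.0, 6.2]
opening: 0.0334
scene 13.95 h-cmd -0.004 (np.float64(11.793), 'pred 11.762', 'r 0.124', 48)
top 14.0 h-cmd 0.024 (np.float64(11.909), 'pred 11.868', 'r 0.124', 56)
force [  2.2 -11.    6.2] pos [0.575  0.0957 0.1633]
p [ 0.854  0.442  0.001 -0.068 -0.06 ] state th 11.996 w 2.081 (19.9 rpm) tw 0.287 max rpm 20.1 tw -0.07..0.93 left 25.70 time in band 2.76 rms [ 0.018 -0.006 -0.018]
ref v 2.09 x 11.77
0 -16 7 0; 0 -31 19 0; 0 -42 34 0; 0 -49 52 0; 0 -51 72 0; 0 -47 92 0; 0 -37 110 0; 0 -22 125 0
pred end rpm 19.8 tw 0.47 maxtw 0.61
```

```bash
python3 -m jog '0 -16 7 0; 0 -31 19 0; 0 -42 34 0; 0 -49 52 0; 0 -51 72 0; 0 -47 92 0; 0 -37 110 0; 0 -22 125 0' && python3 step.py
```

```text
time: 15.05
ee_pos: [0.5536, -0.0302, 0.1634]
tcp_rot: [-56.1, 90.0, -146.1]
wrist_force: [2.8, 4.9, 3.6]
opening: 0.0329
scene 15.05 h-cmd 0.012 (np.float64(14.147), 'pred 14.069', 'r 0.125', 59)
top 15.1 h-cmd 0.045 (np.float64(14.25), 'pred 14.173', 'r 0.125', 53)
force [2.8 4.9 3.6] pos [ 0.5536 -0.0302  0.1634]
p [ 0.874  0.421 -0.001 -0.067 -0.071] state th 14.288 w 2.048 (19.6 rpm) tw 0.231 max rpm 20.2 tw -0.08..0.92 left 23.41 time in band 3.87 rms [-0.003 -0.066 -0.065]
ref v 2.09 x 14.07
0 19 9 0; 0 39 13 0; 0 59 10 0; 0 77 3 0; 0 92 -9 0; 0 103 -25 0; 0 110 -43 0; 0 111 -63 0
pred end rpm 19.9 tw 0.45 maxtw 0.59
```

```bash
sed -i 's#-M\[:,1\])/.02,#-M[:,1])/.02*np.maximum(np.exp((M[:,0]-t)/5),.15),#' step.py; python3 -m jog '0 19 9 0; 0 39 13 0; 0 59 10 0; 0 77 3 0; 0 92 -9 0; 0 103 -25 0; 0 110 -43 0; 0 111 -63 0' && python3 step.py
```

```text
time: 16.15
ee_pos: [0.6636, 0.0347, 0.1633]
tcp_rot: [-98.4, 89.9, 171.7]
wrist_force: [-12.9, -1.3, 11.0]
opening: 0.0334
scene 16.15 h-cmd 0.021 (np.float64(16.416), 'pred 16.354', 'r 0.126', 39)
top 16.2 h-cmd 0.052
force [-12.9  -1.3  11. ] pos [0.6636 0.0347 0.1633]
p [ 0.977  0.378  0.004 -0.026 -0.02 ] state th 16.570 w 2.022 (19.3 rpm) tw 0.273 max rpm 20.7 tw -0.03..0.93 left 21.13 time in band 4.94 rms [-0.006 -0.006 -0.048]
ref v 2.09 x 16.37
0 -6 -23 0; 0 -18 -41 0; 0 -33 -54 0; 0 -51 -62 0; 0 -69 -64 0; 0 -87 -62 0; 0 -104 -55 0; 0 -119 -44 0
pred end rpm 20.0 tw 0.49 maxtw 0.55
```

```bash
python3 -m jog '0 -6 -23 0; 0 -18 -41 0; 0 -33 -54 0; 0 -51 -62 0; 0 -69 -64 0; 0 -87 -62 0; 0 -104 -55 0; 0 -119 -44 0' && python3 step.py
```

```text
time: 17.25
ee_pos: [0.5449, 0.0783, 0.1634]
tcp_rot: [173.9, 89.9, 84.0]
wrist_force: [1.9, -1.7, 5.9]
opening: 0.0332
scene 17.25 h-cmd -0.011 (np.float64(18.696), 'pred 18.623', 'r 0.124', 56)
top 17.3 h-cmd 0.014 (np.float64(18.808), 'pred 18.727', 'r 0.124', 54)
force [ 1.9 -1.7  5.9] pos [0.5449 0.0783 0.1634]
p [ 0.886  0.427  0.006 -0.073 -0.04 ] state th 18.900 w 2.082 (19.9 rpm) tw 0.192 max rpm 20.3 tw -0.06..0.93 left 18.80 time in band 6.08 rms [-0.02  -0.007 -0.013]
ref v 2.09 x 18.67
0 -12 16 0; 0 -19 34 0; 0 -21 54 0; 0 -17 74 0; 0 -7 92 0; 0 8 106 0; 0 26 116 0; 0 46 120 0
pred end rpm 19.9 tw 0.45 maxtw 0.60
```

```bash
python3 -m jog '0 -12 16 0; 0 -19 34 0; 0 -21 54 0; 0 -17 74 0; 0 -7 92 0; 0 8 106 0; 0 26 116 0; 0 46 120 0' && python3 step.py
```

```text
time: 18.35
ee_pos: [0.5928, -0.0427, 0.1633]
tcp_rot: [127.7, 89.9, 37.8]
wrist_force: [-0.7, 7.7, 7.3]
opening: 0.0329
scene 18.35 h-cmd 0.029 (np.float64(20.96), 'pred 20.974', 'r 0.125', 58)
top 18.4 h-cmd 0.058 (np.float64(21.054), 'pred 21.078', 'r 0.126', 52)
force [-0.7  7.7  7.3] pos [ 0.5928 -0.0427  0.1633]
p [ 0.9    0.416  0.006 -0.062 -0.035] state th 21.170 w 2.068 (19.7 rpm) tw 0.246 max rpm 20.4 tw -0.05..0.93 left 16.53 time in band 7.16 rms [-0.023  0.002  0.011]
ref v 2.09 x 20.96
0 20 -2 0; 0 38 -10 0; 0 53 -22 0; 0 65 -38 0; 0 72 -56 0; 0 73 -76 0; 0 68 -96 0; 0 58 -113 0
pred end rpm 19.9 tw 0.46 maxtw 0.58
```

```bash
python3 -m jog '0 20 -2 0; 0 38 -10 0; 0 53 -22 0; 0 65 -38 0; 0 72 -56 0; 0 73 -76 0; 0 68 -96 0; 0 58 -113 0' && python3 step.py
```

```text
time: 19.45
ee_pos: [0.649, 0.0711, 0.1633]
tcp_rot: [-50.6, 89.9, -140.6]
wrist_force: [-8.7, -6.8, 10.8]
opening: 0.0336
scene 19.45 h-cmd 0.008 (np.float64(23.217), 'pred 23.243', 'r 0.124', 21)
top 19.5 h-cmd 0.036 (np.float64(23.314), 'pred 23.347', 'r 0.127', 33)
force [-8.7 -6.8 10.8] pos [0.649  0.0711 0.1633]
p [ 0.855  0.441  0.007 -0.071 -0.041] state th 23.427 w 2.050 (19.6 rpm) tw 0.256 max rpm 20.3 tw -0.06..0.93 left 14.27 time in band 8.25 rms [0.005 0.004 0.01 ]
ref v 2.09 x 23.26
0 -15 -15 0; 0 -33 -24 0; 0 -53 -27 0; 0 -72 -25 0; 0 -89 -18 0; 0 -105 -7 0; 0 -116 9 0; 0 -123 28 0
pred end rpm 20.0 tw 0.46 maxtw 0.61
```

```bash
python3 -m jog '0 -15 -15 0; 0 -33 -24 0; 0 -53 -27 0; 0 -72 -25 0; 0 -89 -18 0; 0 -105 -7 0; 0 -116 9 0; 0 -123 28 0' && python3 step.py
```

```text
time: 20.55
ee_pos: [0.5252, 0.043, 0.1634]
tcp_rot: [-126.9, 89.8, 143.2]
wrist_force: [-3.1, 0.4, 6.3]
opening: 0.033
scene 20.55 h-cmd -0.009 (np.float64(25.494), 'pred 25.502', 'r 0.124', 56)
top 20.6 h-cmd 0.019 (np.float64(25.605), 'pred 25.607', 'r 0.125', 56)
force [-3.1  0.4  6.3] pos [0.5252 0.043  0.1634]
p [ 0.873  0.438  0.008 -0.067 -0.038] state th 25.708 w 2.065 (19.7 rpm) tw 0.247 max rpm 20.3 tw -0.06..0.94 left 11.99 time in band 9.37 rms [ 0.008  0.006 -0.001]
ref v 2.09 x 25.56
0 -2 21 0; 0 3 41 0; 0 13 58 0; 0 27 71 0; 0 44 80 0; 0 63 84 0; 0 83 83 0; 0 102 76 0
pred end rpm 20.0 tw 0.47 maxtw 0.61
```

```bash
python3 -m jog '0 -2 21 0; 0 3 41 0; 0 13 58 0; 0 27 71 0; 0 44 80 0; 0 63 84 0; 0 83 83 0; 0 102 76 0' && python3 step.py
```

```text
time: 21.65
ee_pos: [0.6296, -0.0328, 0.1633]
tcp_rot: [173.8, 89.9, 83.8]
wrist_force: [-4.9, 8.3, 8.4]
opening: 0.0332
scene 21.65 h-cmd 0.028 (np.float64(27.82), 'pred 27.788', 'r 0.127', 55)
top 21.7 h-cmd 0.057 (np.float64(27.919), 'pred 27.893', 'r 0.127', 55)
force [-4.9  8.3  8.4] pos [ 0.6296 -0.0328  0.1633]
p [ 0.84   0.447  0.007 -0.078 -0.043] state th 28.010 w 2.070 (19.8 rpm) tw 0.231 max rpm 20.3 tw -0.06..0.93 left 9.69 time in band 10.45 rms [ 0.004 -0.019 -0.013]
ref v 2.09 x 27.86
0 16 -13 0; 0 28 -29 0; 0 35 -48 0; 0 36 -67 0; 0 31 -86 0; 0 22 -104 0; 0 7 -118 0; 0 -10 -127 0
pred end rpm 20.0 tw 0.45 maxtw 0.61
```

```bash
python3 -m jog '0 16 -13 0; 0 28 -29 0; 0 35 -48 0; 0 36 -67 0; 0 31 -86 0; 0 22 -104 0; 0 7 -118 0; 0 -10 -127 0' && python3 step.py
```

```text
time: 22.75
ee_pos: [0.6182, 0.0936, 0.1633]
tcp_rot: [0.7, 89.9, -89.2]
wrist_force: [-3.6, -7.4, 8.4]
opening: 0.0333
scene 22.75 h-cmd -0.004 (np.float64(30.1), 'pred 30.093', 'r 0.129', 29)
top 22.8 h-cmd 0.021 (np.float64(30.213), 'pred 30.197', 'r 0.124', 53)
force [-3.6 -7.4  8.4] pos [0.6182 0.0936 0.1633]
p [ 0.844  0.452  0.008 -0.082 -0.042] state th 30.306 w 2.063 (19.7 rpm) tw 0.220 max rpm 20.3 tw -0.06..0.94 left 7.39 time in band 11.56 rms [-0.008 -0.002 -0.01 ]
ref v 2.09 x 30.16
0 -20 -4 0; 0 -40 -2 0; 0 -58 5 0; 0 -73 15 0; 0 -83 29 0; 0 -91 44 0; 0 -94 61 0; 0 -93 78 0
pred end rpm 19.0 tw 0.28 maxtw 0.48
```

```bash
python3 -m jog '0 -20 -4 0; 0 -40 -2 0; 0 -58 5 0; 0 -73 15 0; 0 -83 29 0; 0 -91 44 0; 0 -94 61 0; 0 -93 78 0' && python3 step.py
```

```text
time: 23.85
ee_pos: [0.5246, 0.015, 0.1634]
tcp_rot: [-97.2, 89.9, 172.9]
wrist_force: [-1.8, -0.2, 5.6]
opening: 0.0331
scene 23.85 h-cmd 0.003 (np.float64(32.385), 'pred 32.357', 'r 0.124', 55)
top 23.9 h-cmd 0.027
force [-1.8 -0.2  5.6] pos [0.5246 0.015  0.1634]
p [ 0.875  0.447  0.009 -0.081 -0.039] state th 32.562 w 1.955 (18.7 rpm) tw 0.065 max rpm 20.3 tw -0.06..0.94 left 5.14 time in band 12.70 rms [-0.    -0.007 -0.021]
ref v 1.97 x 32.41
0 5 15 0; 0 13 29 0; 0 24 41 0; 0 37 50 0; 0 52 56 0; 0 68 58 0; 0 84 56 0; 0 99 51 0
pred end rpm 15.4 tw 0.12 maxtw 0.25
```

```bash
python3 -m jog '0 5 15 0; 0 13 29 0; 0 24 41 0; 0 37 50 0; 0 52 56 0; 0 68 58 0; 0 84 56 0; 0 99 51 0' && python3 step.py
```

```text
time: 24.95
ee_pos: [0.6255, -0.035, 0.1633]
tcp_rot: [166.7, 89.9, 76.8]
wrist_force: [-3.4, 6.8, 8.4]
opening: 0.0335
scene 24.95 h-cmd 0.026 (np.float64(34.422), 'pred 34.358', 'r 0.127', 55)
top 25.0 h-cmd 0.049 (np.float64(34.516), 'pred 34.438', 'r 0.127', 51)
force [-3.4  6.8  8.4] pos [ 0.6255 -0.035   0.1633]
p [ 0.971  0.417  0.015 -0.068 -0.028] state th 34.573 w 1.621 (15.5 rpm) tw -0.098 max rpm 20.4 tw -0.10..0.96 left 3.13 time in band 13.05 rms [-0.015 -0.013 -0.025]
ref v 1.58 x 34.37
0 9 -5 0; 0 19 -13 0; 0 27 -23 0; 0 34 -36 0; 0 39 -50 0; 0 40 -65 0; 0 38 -79 0; 0 34 -92 0
pred end rpm 11.3 tw 0.07 maxtw 0.16
```

```bash
sed -i 's/1.0\*(S\[j,0\]/2.5*(S[j,0]/; s/10\*np.clip(-d/3*np.clip(-d/' step.py; python3 -m jog '0 8 -4 0; 0 17 -11 0; 0 25 -21 0; 0 32 -33 0; 0 37 -46 0; 0 39 -59 0; 0 39 -73 0; 0 36 -86 0' && python3 -c "
import json,numpy as np
from h import *
L=json.load(open('log.json'));L['xy'][0]+=.002;L['xy'][1]-=.006
D=[(8,-4),(17,-11),(25,-21),(32,-33),(37,-46),(39,-59),(39,-73),(36,-86)]
xy=np.array(L['xy'])-[.036,.086]
for i,(a,b) in enumerate(D):
    p=xy+np.array([a,-b])/1000;h=np.arctan2(p[1]-AX[1],p[0]-AX[0])-PSI-np.pi;o=L['H'][-8+i];L['H'][-8+i]=o+(h-o+np.pi)%(2*np.pi)-np.pi
json.dump(L,open('log.json','w'))" && python3 step.py
```

```text
time: 26.05
ee_pos: [0.6599, 0.0509, 0.1633]
tcp_rot: [-79.6, 89.9, -169.6]
wrist_force: [-8.7, -3.6, 10.6]
opening: 0.0333
scene 26.05 h-cmd 0.008 (np.float64(36.035), 'pred 35.930', 'r 0.126', 33)
top 26.1 h-cmd 0.028 (np.float64(36.097), 'pred 35.985', 'r 0.127', 44)
force [-8.7 -3.6 10.6] pos [0.6599 0.0509 0.1633]
p [ 1.077  0.373  0.026 -0.039 -0.007] state th 36.140 w 1.157 (11.0 rpm) tw -0.185 max rpm 20.8 tw -0.19..0.97 left 1.56 time in band 13.12 rms [-0.015 -0.013 -0.015]
ref v 1.16 x 35.88
0 -1 -4 0; 0 -4 -10 0; 0 -9 -18 0; 0 -17 -27 0; 0 -27 -35 0; 0 -38 -42 0; 0 -49 -45 0; 0 -58 -47 0
pred end rpm 6.5 tw 0.06 maxtw 0.26
```

```bash
python3 -m jog '0 -1 -4 0; 0 -4 -10 0; 0 -9 -18 0; 0 -17 -27 0; 0 -27 -35 0; 0 -38 -42 0; 0 -49 -45 0; 0 -58 -47 0' && python3 step.py
```

```text
time: 27.15
ee_pos: [0.6025, 0.0973, 0.1634]
tcp_rot: [44.6, 89.9, -45.4]
wrist_force: [-0.4, -4.5, 6.8]
opening: 0.0336
scene 27.15 h-cmd -0.010 (np.float64(37.086), 'pred 37.024', 'r 0.128', 23)
top 27.2 h-cmd 0.002 (np.float64(37.101), 'pred 37.058', 'r 0.124', 44)
force [-0.4 -4.5  6.8] pos [0.6025 0.0973 0.1634]
p [ 1.112  0.357  0.018 -0.026 -0.   ] state th 37.139 w 0.672 (6.4 rpm) tw -0.052 max rpm 20.9 tw -0.29..0.97 left 0.56 time in band 13.04 rms [-0.004 -0.016  0.003]
ref v 0.75 x 36.93
0 -3 0 0; 0 -7 0 0; 0 -12 0 0; 0 -17 0 0; 0 -22 1 0; 0 -28 3 0; 0 -33 4 0; 0 -37 6 0
pred end rpm 2.8 tw 0.02 maxtw 0.09
```

```bash
python3 -m jog '0 -3 0 0; 0 -6 0 0; 0 -10 0 0; 0 -14 0 0; 0 -19 1 0; 0 -24 2 0; 0 -28 3 0; 0 -32 5 0' && python3 -c "
import json,numpy as np
from h import *
L=json.load(open('log.json'));xy=np.array(L['xy'])+[.037,.006]
for i,(a,b) in enumerate([(-3,0),(-6,0),(-10,0),(-14,0),(-19,1),(-24,2),(-28,3),(-32,5)]):
    p=xy+np.array([a,-b])/1000;h=np.arctan2(p[1]-AX[1],p[0]-AX[0])-PSI-np.pi;o=L['H'][-8+i];L['H'][-8+i]=o+(h-o+np.pi)%(2*np.pi)-np.pi
L['xy']=list(p)
json.dump(L,open('log.json','w'))" && python3 step.py
```

```text
time: 28.25
ee_pos: [0.5707, 0.0937, 0.1635]
tcp_rot: [173.6, 89.8, 83.6]
wrist_force: [-1.9, 6.4, 8.0]
opening: 0.0328
scene 28.25 h-cmd -0.019 (np.float64(37.588), 'pred 37.598', 'r 0.123', 56)
top 28.3 h-cmd -0.012 (np.float64(37.601), 'pred 37.610', 'r 0.124', 53)
force [-1.9  6.4  8. ] pos [0.5707 0.0937 0.1635]
p [ 1.11   0.361  0.014 -0.029 -0.002] state th 37.614 w 0.221 (2.1 rpm) tw -0.059 max rpm 20.9 tw -0.28..0.98 left 0.09 time in band 13.05 rms [-0.002  0.002  0.002]
ref v 0.33 x 37.52
0 -8 2 0; 0 -14 6 0; 0 -17 8 0; 0 -19 10 0; 0 -20 10 0; 0 -20 10 0; 0 -19 9 0; 0 -17 8 0
pred end rpm 0.2 tw 0.10 maxtw 0.18
```

```bash
python3 -m jog '0 -4 1 0; 0 -6 2 0; 0 -6 2 0; 0 -6 2 0; 0 -6 2 0; 0 -6 2 0; 0 -6 2 0; 0 -6 2 0' && cat > look.py <<'E'
import sys
from h import *
AV=np.array([.595,.0318])
for n in("scene","top"):
    s=status.get_obs();c=camera(n)
    for k,z in(("red",.11),("yellow",.117)):
        for p,a in blobs(c,k,20):
            q=ray(c,p,z)-AV;r=np.hypot(*q)
            if .11<r<.2: print(n,round(s["time"],2),k,a,"r %.4f ang %.2f"%(r,np.degrees(np.arctan2(q[1],q[0]))),p)
    cv2.imwrite(f"pics/{n}{sys.argv[1]}.png",c["color"][:,:,::-1])
print(s["ee_pos"],s["wrist_force"].round(1))
a=cv2.imread(f"pics/top{sys.argv[1]}.png")[90:230,170:310];b=cv2.imread(f"pics/scene{sys.argv[1]}.png")[165:305,190:330]
cv2.imwrite(f"pics/both{sys.argv[1]}.png",np.hstack([cv2.resize(x,(400,400),interpolation=2) for x in(a,b)]))
E
python3 look.py a; python3 look.py b
```

```text
time: 29.35
ee_pos: [0.5648, 0.0915, 0.1634]
tcp_rot: [176.2, 89.9, 86.3]
wrist_force: [-2.0, 4.1, 6.5]
opening: 0.0332
scene 29.35 red 57 r 0.1228 ang -62.55 [230.3 238.5]
scene 29.35 yellow 170 r 0.1790 ang -60.98 [211.5 243.6]
top 29.4 red 53 r 0.1243 ang -62.66 [267.5 137.6]
top 29.4 yellow 158 r 0.1786 ang -62.04 [283.1 128.5]
[0.56478197 0.09143338 0.16345001] [-2.3  3.8  7.7]
scene 29.45 red 57 r 0.1228 ang -62.55 [230.3 238.5]
scene 29.45 yellow 170 r 0.1790 ang -60.98 [211.5 243.6]
top 29.5 red 53 r 0.1243 ang -62.66 [267.5 137.6]
top 29.5 yellow 158 r 0.1786 ang -62.04 [283.1 128.5]
[0.56479276 0.09142533 0.16347702] [-1.3  4.8  6.7]
```

View pics/bothb.png

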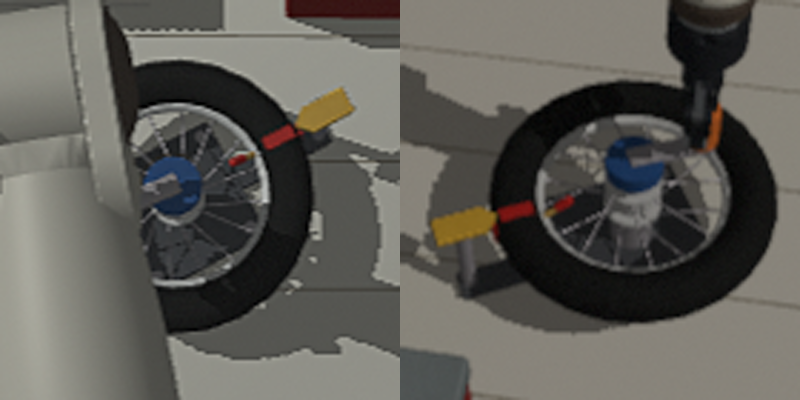

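```bash
python3 -m jog '0 0 0 0; 0 0 0 0; 0 0 0 0; 0 0 0 0; 0 0 0 0; 0 0 0 0; 0 0 0 0; 0 0 0 0' 1 && python3 -m jog '-6 0 0 0; -18 0 0 0; -33 0 0 0; -50 0 0 0; -67 0 0 0; -82 0 0 0; -93 0 0 0; -97 0 0 0' && python3 -m jog '0 -8 0 0; 0 -25 0 0; 0 -50 0 0; 0 -75 0 0; 0 -100 0 0; 0 -117 0 0; 0 -125 0 0; 0 -125 0 0' && python3 look.py c
```

```text
time: 30.55
ee_pos: [0.5641, 0.0902, 0.1633]
tcp_rot: [117.7, 90.0, 27.7]
wrist_force: [0.2, -0.0, -0.1]
opening: 0.0854
time: 31.55
ee_pos: [0.5643, 0.0902, 0.2611]
tcp_rot: [101.2, 90.0, 11.3]
wrist_force: [0.6, 0.1, -0.5]
opening: 0.0855
time: 32.55
ee_pos: [0.4388, 0.0901, 0.2602]
tcp_rot: [106.2, 90.0, 16.3]
wrist_force: [-0.2, -0.2, -0.4]
opening: 0.0852
scene 32.55 red 57 r 0.1228 ang -62.55 [230.3 238.5]
scene 32.55 yellow 168 r 0.1790 ang -60.98 [211.5 243.6]
top 32.6 red 53 r 0.1243 ang -62.66 [267.5 137.6]
top 32.6 yellow 158 r 0.1786 ang -62.04 [283.1 128.5]
[0.43917674 0.09012614 0.26011742] [-0.4 -0.3 -0.8]
```

View pics/bothc.png

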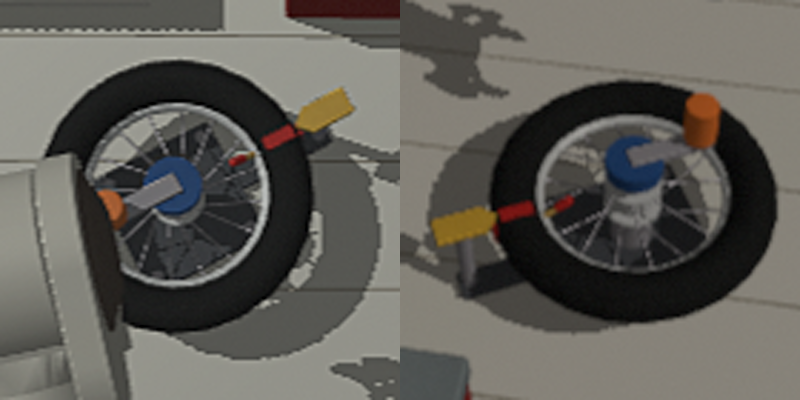

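View pics/scenec.png

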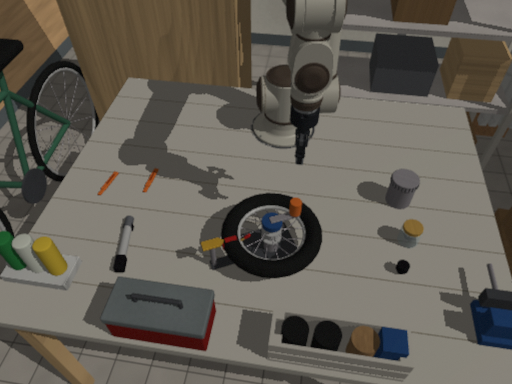

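The wheel is at rest with the red mark at (230,238) px right next to the yellow pointer at (211,244). The handle is free and the gripper is clear. The bystanders stand where they were at the start.

```bash
python3 -c "
from workcell import bot;print(bot.job_done())"
```

```text
the job is handed in; nothing more can be done
None
```

The wheel is stopped with the red valve mark at the yellow pointer. The handle is released, the gripper is clear, and the job was handed in at about 33 s.

- **Spin:** I gripped the orange knob and wound the wheel up smoothly over about 7 s. From my fitted wheel model and camera fixes of the valve mark, it then ran anticlockwise at 19.3–20.9 turns a minute for about 12 s. The camera fixes taken each second gave averages of 19.5–20.3.
- **Limits:** By the model, the top speed was about 20.9 turns a minute and the largest spring twist about 0.98 rad (56°). Wrist force readings stayed near 20 N.
- **Stop:** After release, the mark measured −62.6° and the pointer −61.0° (scene camera) and −62.0° (top camera). That is about 1° off, and it had not changed since before I let go. By eye, the other objects on the shelf are where they were.
- **Checks that disagreed:**
  - The best-fit circle for the gripper came out about 4 mm off the axle found by the cameras. I tuned it from the wrist forces while winding.
  - The fitted friction, inertia and timing drifted between steps, so the speed and twist figures are estimates. The camera averages agree with the speeds.

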